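Hook the blue tote forward on the deep shelf

TASK

Take the pull hook by its orange grip, drop its blade inside the front wall of the blue tote and drag the tote forward with it until the tote's front is flush with the shelf's front edge. Do not touch the blue tote with the gripper, and leave the red tote where it is. Then lift the hook out and stand it back upright on its foot on the bench.

Things in the scene. Friction and masses are not known exactly. Their poses are not given: they have to be found in the camera images.
- hook: Pull hook, 0.35 kg, standing on its yellow foot plate 70 x 60 x 8 mm (x, y, z). Orange square upright grip 24 x 24 mm, top at z 112; grasp it between z 65 and 110. Steel bar 14 wide along +x, underside z 34, top z 44, ends in a hanging blade: x 127.5 to 132.5, 36 wide in y, z 44 down to z 2 mm. Origin: centre of the foot's underside, below the grip.
- hook_tip (a point): Middle of the lower edge of the hook's blade: at (130, 0, 2) mm in the hook's frame, same axes.
- shelf: Fixed shelf: plywood board 300 mm deep, 410 wide, 20 thick, open in front; three lanes (centres y -135, 0, 135 mm) parted by rails 5 wide, 22 above the board. Green wire rack over the back part (x 195 to 295), underside 167 mm above the bench. Origin: middle of the board's front edge at bench level; x to the back, y along the edge. Place and yaw vary.
- tote_blue: Open blue plastic tote, 0.3 to 0.6 kg, in one of the lanes, 70 to 115 mm back from the shelf's front edge. 160 mm deep (x), 105 wide (y), 70 high, walls 5. Origin: centre of its underside; outer face of the front wall (robot side) at x = -80 mm. Its front 65 mm are empty inside; aluminium tubes up to 44 mm high lie behind.
- tote_red: Open red plastic tote, same size, axes and origin, holding steel collars, in another lane: leave it. (The third lane holds a closed grey steel box of the same size.)
Not all that is in view belongs to the job. Of the things that look like the hook, take the one that is farthest from the robot's base at the start.

How it is judged:
On the way, in this order (a step that is already met when the one before it is completed fails the run):
1. the hook's blade is inside the blue tote, behind its front wall and below its rim (x of hook_tip in the frame of tote_blue between -0.079 and 0 m and y of hook_tip in the frame of tote_blue between -0.05 and 0.05 m and z of hook_tip in the frame of tote_blue below 0.062 m), for 0.1 s.
2. the blue tote's front is within 18 mm of the shelf's front edge (x of tote_blue in the frame of shelf between 0.062 and 0.098 m), for 0.2 s.
At the end, for the whole second after the job is handed in: Blue tote flat on the shelf, its front within 18 mm of the front edge and its axis within 11 degrees of the shelf's; hook standing upright on the bench on its foot (within 12 mm of the top, 8 degrees), released; both at rest; red tote within 20 mm of its start (all of step 2 and angle between the x axis of tote_blue and the x axis of shelf, either way round below 0.2 rad and angle between tote_blue's own z axis and vertical below 0.1 rad and z of tote_blue in the frame of shelf between 0.014 and 0.026 m and linear speed of each of tote_blue, hook below 0.02 m/s and height (world z) of hook between -0.005 and 0.012 m and angle between hook's own z axis and vertical below 0.15 rad and distance of tote_red from where it was at the start of the episode below 0.02 m); the robot touches nothing.
It fails at once if the gripper or arm touches the blue tote (over 1 N) (contact force between any of the fingers, the arm and tote_blue above 1 N).
It fails at once if the red tote is moved by more than 20 mm (distance of tote_red from where it was at the start of the episode above 0.02 m).
It also fails if it takes over 48 s, if anything falls off the work surface, if the arm or the gripper's body presses on something with over 40 N, if the wrist force passes 120 N, or if a joint passes its speed limit or range.

ROBOT

A 7-joint arm with a two-finger parallel gripper is mounted at the origin on the work surface. World frame = base frame: x ahead of the robot, y to its left, z up, the work surface at z = 0. Lengths are in m, angles in rad, forces in N, time in s.
With the tool pointing down it reaches from about 0.425 to 0.925 m from the base axis. Payload 6.8 kg.
Tool frame: the origin (TCP) lies on the mounting face of the last link; the fingertips stand 173 mm ahead of it and the grasp point (between the pads) lies 155 mm ahead of it (grip_point_offset is the distance from the TCP to the grasp point, in m); x points along the fingers, z is the direction in which the jaws open and shut, and the axes are right-handed (so a half turn about x gives the same grasp; the last joint's range is limited). The gripper opens to 85 mm and grips with 20 to 120 N. Pads are 22 mm wide; open, the fingers measure 114 mm over their backs; the gripper's body (76 mm by 85 mm) begins 54 mm behind the grasp point. The pads swing forward as they close: fully open they stand 13 mm farther back than shut.
Start: joints at [-0.108, 0.477, 0.022, 1.555, -0.011, 1.109, -0.083], TCP at [0.675, 0, 0.405] pointing down, gripper open.
Joint ranges: [-2.96, 2.96], [-0.34, 2.1], [-1.41, 1.46], [0.24, 2.44], [-1.37, 4.51], [0.17, 1.92], [-2.96, 2.96]. Speed limits (rad/s): [2.39, 2.39, 3.14, 3.14, 3.14, 3.14, 3.14].

INTERFACE

Orientations are given as a rotation vector (axis times angle).
In Python, from bench import * gives the robot as it stands. The module is installed in compiled form; this text tells all that it offers.
- The arm moves only by the tool servo_tool, never from a script. Its argument "motion" is a list of rows, each a list of 5 numbers: the shift along the tool's x, y, z in m, then the turn about the tool's x in degrees, then the gripper command: -1 is fully open, 1 is shut, values between are in proportion. In form: [[dx, dy, dz, turn, fingers], ...]. A call has 1 to 8 rows; each row is the pose to reach, as a shift and turn from the pose measured when the call began, along the tool's axes at that moment; what a row does not reach only later rows make up. A row lasts 1/10 s, in which the tool goes at most 50 mm and 8.59 degrees, less where a joint would pass 70% of its speed; a pose out of reach is approached as far as the arm can. A call with a gripper value outside its range is refused whole. The fingers move at their own pace and stop on an object; "force" is the grip in N (left out, the last holds). Time passes only in rows, so rows that repeat a pose let the fingers close. It gives the time, the measured TCP pose, the force and the opening at its end, in the units of the state.
- get_obs(): the state, without advancing time (a new reading comes with each control period).
- grab_frame(name): name is "scene" or "side" or "wrist"; returns the picture (420x560x3 uint8, red, green, blue); there is no depth.
- camera_params(name): a dict with "mtx" (3x3 intrinsics, pixels), "world_to_cam" (4x4, takes a point from world to camera coordinates); the wrist camera has in their place "T_tool_cam" (4x4, takes a point from camera to tool coordinates, whose origin is the TCP and whose axes are the tool frame's). Camera axes: x right, y down, z forward; pixel columns grow to the right and rows downward; lengths in m; the calibration is good to about 2 mm. A picture is of the moment at which its call begins: read the wrist's pose just before it. camera_params takes no time and is no camera call.
- hand_in(): hands the job in, once; it reports no verdict.
The state is a dict: "clock": time; "joints": joint angles; "qvel": joint speeds; "tau": joint torques, N m; "tcp_pos": TCP position; "orientation": TCP orientation; "contact_force": force on the tool from outside, world axes, zero at the start; "moment": the same for the moment, N m; "grip_width": finger opening in m.
Only numpy, scipy, OpenCV 4.12 (cv2) and the standard library are available. Lean on these libraries where they do the work, as an engineer would, in place of code of your own. Each camera call takes 0.05 s, during which the arm holds its last target. There are 200 camera calls.

## Working session

There is one attempt and no reset: what is moved stays moved. The work goes in short steps, Python scripts to look and compute and a tool call to move; the robot and the scene stay as the last step left them, time stands still between calls to the robot, and variables do not carry over. Pictures are saved under pics/ and viewed, about 8 in all and at most 12, crops included, and the job is handed in when it is done.

Besides the shell and the picture viewer there is one more tool, called after ">>>" as name(argument=value, ...) on one line, values as JSON. servo_tool: Moves the arm, as the interface text tells. Its arguments: {"type":"object","properties":{"motion":{"type":"array","items":{"type":"array","items":{"type":"number"}}},"force":{"type":"number"}},"required":["motion"]}

```bash
mkdir -p pics
python3 - <<'E'
from bench import *
import cv2,numpy as np
o=get_obs();print(o['tcp_pos'],o['orientation'],o['grip_width'],o['clock'])
for n in ('scene','side'):
    cv2.imwrite(f'pics/{n}0.png',cv2.cvtColor(grab_frame(n),cv2.COLOR_RGB2BGR))
    p=camera_params(n);print(n,np.round(p['mtx'],1).tolist(),np.round(p['world_to_cam'],3).tolist())
print(camera_params('wrist'))
E
```

```text
[ 6.74729590e-01 -1.06233887e-05  4.03728835e-01] [-1.46515266e-04  1.57264314e+00 -1.08966301e-04] 0.08505275033930185 0.0
scene [[443.7, 0.0, 278.9], [0.0, 443.7, 211.4], [0.0, 0.0, 1.0]] [[0.463, 0.886, 0.005, -0.16], [0.758, -0.393, -0.521, -0.465], [-0.459, 0.245, -0.854, 1.379], [0.0, 0.0, 0.0, 1.0]]
side [[395.7, 0.0, 279.9], [0.0, 395.7, 205.4], [0.0, 0.0, 1.0]] [[0.999, -0.038, 0.006, -0.579], [-0.025, -0.739, -0.673, -0.029], [0.03, 0.672, -0.74, 0.961], [0.0, 0.0, 0.0, 1.0]]
{'mtx': array([[364.75919622,   0.        , 278.80273831],
       [  0.        , 364.75919622, 201.9904545 ],
       [  0.        ,   0.        ,   1.        ]]), 'T_tool_cam': array([[ 1.11113964e-03, -2.84534256e-01,  9.58665230e-01,
         3.09357793e-02],
       [-9.98772054e-04, -9.58665659e-01, -2.84533226e-01,
         7.23796829e-02],
       [ 9.99998884e-01, -6.41331895e-04, -1.34939627e-03,
         9.02664293e-04],
       [ 0.00000000e+00,  0.00000000e+00,  0.00000000e+00,
         1.00000000e+00]])}
```

View pics/scene0.png

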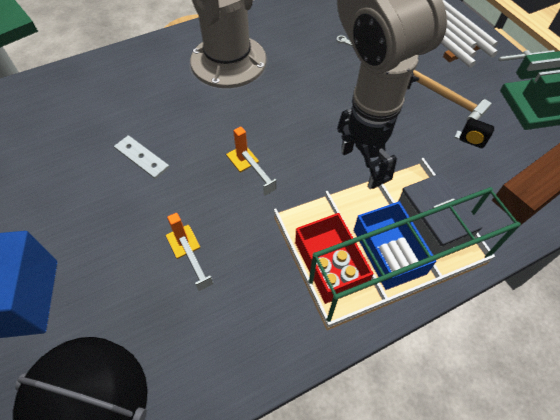

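View pics/side0.png

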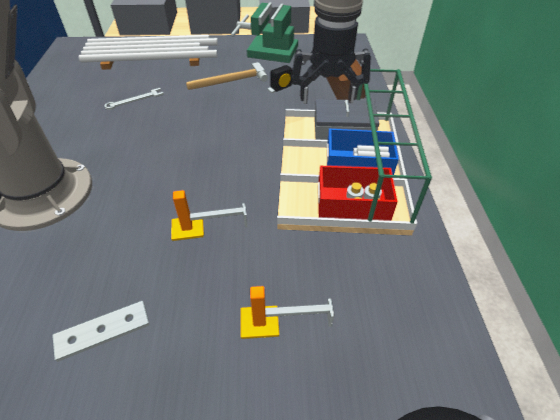

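The scene view shows two hooks: A with its foot at (183,240) and B with its foot at (242,155). The blue tote is in the middle lane at about (395,245), and red is in the lane beside it at about (335,260). Next I'll measure both hooks and the totes.

```bash
cat > h.py <<'E'
from bench import *
import cv2,numpy as np
from scipy.spatial.transform import Rotation as R
def cam(n,o=None):
    p=camera_params(n)
    if n=='wrist':
        T=np.eye(4);T[:3,:3]=R.from_rotvec(o['orientation']).as_matrix();T[:3,3]=o['tcp_pos']
        return p['mtx'],np.linalg.inv(T@p['T_tool_cam'])
    return p['mtx'],p['world_to_cam']
def ray(c,uv,z):
    K,W=c;uv=np.atleast_2d(uv).astype(float)
    d=np.c_[uv,np.ones(len(uv))]@np.linalg.inv(K).T@W[:3,:3]; C=-W[:3,:3].T@W[:3,3]
    return C+d*((z-C[2])/d[:,2])[:,None]
def proj(c,P):
    K,W=c;q=(np.atleast_2d(P)@W[:3,:3].T+W[:3,3])@K.T
    return q[:,:2]/q[:,2:]
RNG={'yellow':((22,150,120),(32,255,255)),'orange':((5,180,90),(17,255,255)),'blue':((100,150,50),(125,255,255)),'wood':((10,40,130),(24,140,255))}
def blobs(img,c,amin=60):
    m=cv2.inRange(cv2.cvtColor(img,cv2.COLOR_RGB2HSV),*map(np.array,RNG[c]))
    cs,_=cv2.findContours(m,cv2.RETR_EXTERNAL,cv2.CHAIN_APPROX_NONE)
    return [k[:,0] for k in cs if cv2.contourArea(k)>amin]
E
python3 - <<'E'
from h import *
for n in ('scene','side'):
    im=cv2.cvtColor(cv2.imread(f'pics/{n}0.png'),cv2.COLOR_BGR2RGB);c=cam(n)
    print(n,'cam at',np.round(-c[1][:3,:3].T@c[1][:3,3],3))
    for col,z in (('yellow',.008),('orange',.112),('blue',.09)):
        for k in blobs(im,col):
            h=cv2.convexHull(k.astype(np.int32))
            a=cv2.approxPolyDP(h,3,True)[:,0]
            print(col,k.mean(0).round(),'poly',a.tolist());print('   ',np.round(ray(c,a,z)[:,:2],3).tolist())
o=get_obs();w=grab_frame('wrist');cv2.imwrite('pics/w0.png',cv2.cvtColor(w,cv2.COLOR_RGB2BGR))
s=cv2.imread('pics/scene0.png')[120:300,110:290]
cv2.imwrite('pics/crop.png',cv2.resize(s,None,fx=3,fy=3,interpolation=2))
E
```

```text
scene cam at [ 1.059 -0.379  0.936]
yellow [175. 245.] poly [[171, 232], [185, 252], [179, 256], [166, 236]]
    [[0.493, -0.367], [0.558, -0.357], [0.561, -0.373], [0.498, -0.381]]
yellow [191. 237.] poly [[187, 225], [199, 246], [193, 249], [184, 228]]
    [[0.492, -0.326], [0.558, -0.322], [0.559, -0.337], [0.497, -0.336]]
yellow [238. 160.] poly [[227, 153], [234, 150], [250, 165], [239, 170]]
    [[0.335, -0.151], [0.334, -0.13], [0.399, -0.114], [0.401, -0.146]]
orange [178. 229.] poly [[180, 245], [168, 219], [175, 213], [187, 238]]
    [[0.594, -0.363], [0.523, -0.363], [0.516, -0.344], [0.585, -0.344]]
orange [240. 143.] poly [[239, 127], [245, 132], [242, 160], [237, 156], [234, 132]]
    [[0.355, -0.117], [0.377, -0.111], [0.452, -0.154], [0.435, -0.159], [0.365, -0.135]]
blue [409. 274.] poly [[435, 260], [426, 273], [386, 288], [382, 282]]
    [[0.861, 0.099], [0.876, 0.064], [0.865, -0.028], [0.85, -0.028]]
blue [370. 258.] poly [[360, 241], [381, 275]]
    [[0.75, -0.016], [0.837, -0.021]]
blue [ 23. 285.] poly [[27, 231], [56, 261], [45, 331], [0, 337], [0, 233]]
    
[... 1002 characters left out ...]
3, 192], [184, 191]]
    [[0.401, -0.215], [0.386, -0.215], [0.356, -0.116], [0.378, -0.114]]
blue [389. 156.] poly [[380, 145], [395, 145], [397, 161], [393, 174], [383, 166]]
    [[0.822, 0.047], [0.858, 0.046], [0.849, -0.011], [0.83, -0.054], [0.813, -0.027]]
blue [385. 136.] poly [[376, 131], [392, 132], [394, 141], [379, 141]]
    [[0.823, 0.102], [0.862, 0.097], [0.859, 0.062], [0.823, 0.063]]
blue [352. 148.] poly [[371, 131], [376, 165], [328, 164], [330, 128]]
    [[0.811, 0.103], [0.798, -0.023], [0.689, -0.017], [0.71, 0.118]]
blue [34. 30.] poly [[52, 0], [65, 35], [26, 76], [16, 58], [11, 1]]
    [[-0.269, 0.966], [-0.121, 0.66], [-0.147, 0.395], [-0.22, 0.504], [-0.423, 0.96]]
```

View pics/w0.png

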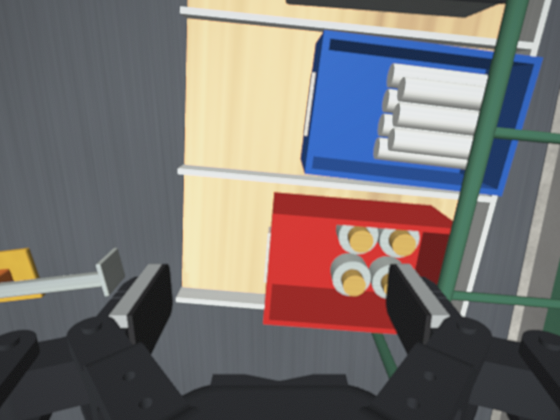

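View pics/crop.png

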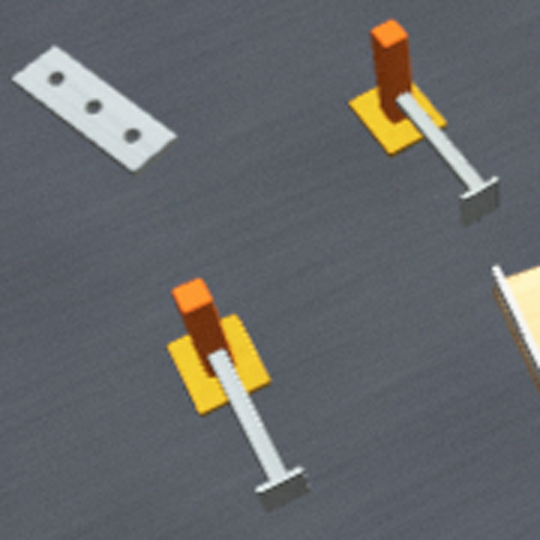

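The wrist view shows the blue tote in the lane between rails, with rim corners at about (320,33), (303,172), (505,193) and (541,57). The shelf's front rail ends are at (182,8), (180,170) and (178,295). The crop shows two identical hooks, A (top-left grip at (178,218) in scene pixels) and B (at (240,130)). A is at radius ≈0.63 m and B at ≈0.39 m, so A is the one to take. Next are the yaws and exact positions.

Run:
```python
from h import *
s=cam('scene');sd=cam('side');w=cam('wrist',get_obs())
rd=lambda n:cv2.cvtColor(cv2.imread(f'pics/{n}0.png'),cv2.COLOR_BGR2RGB)
f=lambda a:np.round(a[:,:2],4).tolist()
print('grip top scene',f(ray(s,[(110+193/3,120+295/3)],.112)))
print('blade top mid scene',f(ray(s,[(110+281/3,120+482/3)],.044)),'side',f(ray(sd,[(331,300)],.044)))
for n,c in(('scene',s),('side',sd)):
    ks=[k for k in blobs(rd(n),'yellow') if k.mean(0)[1]>232 and k.mean(0)[0]<280 and (n=='scene' and k.mean(0)[0]<215 or k.mean(0)[1]>280)]
    P=ray(c,np.vstack(ks),.008)[:,:2]; r=cv2.minAreaRect(P.astype(np.float32)); print('foot',n,r)
print('rails wrist',f(ray(w,[(182,10),(180,171),(178,297)],.042)))
im=rd('w') ; im=cv2.cvtColor(cv2.imread('pics/w0.png'),cv2.COLOR_BGR2RGB)
# front edge of board (wood) : leftmost pixels per row
m=cv2.inRange(cv2.cvtColor(im,cv2.COLOR_RGB2HSV),*map(np.array,RNG['wood']))
E=[(np.argmax(m[r]>0),r) for r in list(range(25,155,5))+list(range(190,285,5))]
P=ray(w,E,.02)[:,:2];a=np.polyfit(P[:,1],P[:,0],1);print('front edge x=a*y+b',a,'resid',np.abs(np.polyval(a,P[:,1])-P[:,0]).max(),P[[0,-1]])
print('blue rim wrist',f(ray(w,[(320,33),(303,172),(505,193),(541,57)],.09)))
hsv=cv2.cvtColor(rd('scene'),cv2.COLOR_RGB2HSV)
print('blue rim scene',f(ray(s,[(354,230),(399,202)],.09)))
print('blue rim side',f(ray(sd,[(328,164),(330,128)],.09)))
print('red rim wrist',f(ray(w,[(275,193),(264,325)],.09)))
```

```text
grip top scene [[0.528, -0.3503]]
blade top mid scene [[0.6596, -0.3471]] side [[0.6601, -0.3353]]
foot scene ((0.5261039733886719, -0.35102084279060364), (0.06771737337112427, 0.05825149640440941), 2.2587687969207764)
foot side ((0.5280511379241943, -0.35452061891555786), (0.06820233911275864, 0.06141778081655502), 1.0741817951202393)
rails wrist [[0.5956, 0.1382], [0.5835, 0.004], [0.5711, -0.1277]]
front edge x=a*y+b [0.25046194 0.57011407] resid 0.1645361512783513 [[ 0.59289876  0.1305846 ]
 [ 0.38746459 -0.12028454]]
blue rim wrist [[0.7043, 0.1137], [0.694, 0.013], [0.8563, -0.0042], [0.8645, 0.0976]]
blue rim scene [[0.7217, -0.0128], [0.7074, 0.117]]
blue rim side [[0.6886, -0.0165], [0.7099, 0.1181]]
red rim wrist [[0.6718, -0.0041], [0.6614, -0.1271]]
```

Measurements, with size checks that agree:
- **Hook A:** at (0.527,-0.352), yaw ≈+2°.
- **Shelf:** yaw ≈-5.3°, from rail pitch 0.135.
- **Blue tote:** front middle at (0.699,0.063), about 0.11 m behind the edge.

Now I'll move above the hook.

>>> servo_tool(motion=[[0,-0.045,-0.019,0,-1],[0,-0.09,-0.038,0,-1],[0,-0.135,-0.057,0,-1],[0,-0.18,-0.076,0,-1],[0,-0.225,-0.095,0,-1],[0,-0.27,-0.114,0,-1],[0,-0.312,-0.131,0,-1],[0,-0.352,-0.148,0,-1]])

```text
clock: 0.95
tcp_pos: [0.5255, -0.3539, 0.4041]
orientation: [0.0, 1.573, -0.001]
contact_force: [0.7, -0.3, 0.6]
grip_width: 0.0854
```

Run:
```python
from h import *
o=get_obs();im=grab_frame('wrist');o=get_obs();im=grab_frame('wrist');print(o['tcp_pos'],o['orientation'])
c=cam('wrist',o);cv2.imwrite('pics/w1.png',cv2.cvtColor(im,cv2.COLOR_RGB2BGR))
for col,z in(('yellow',.008),('orange',.112)):
    for k in blobs(im,col):
        P=ray(c,k,z)[:,:2];print(col,k.mean(0),cv2.minAreaRect(P.astype(np.float32)),P.min(0),P.max(0))
```

```text
[ 0.52084485 -0.36198076  0.40423371] [ 0.00392509  1.5750523  -0.01275833]
yellow [287.38888889 175.09722222] ((0.5301937460899353, -0.372680127620697), (0.02548087202012539, 0.017943980172276497), 7.193294048309326) [ 0.51666991 -0.38306706] [ 0.54213131 -0.36434921]
```

View pics/w1.png

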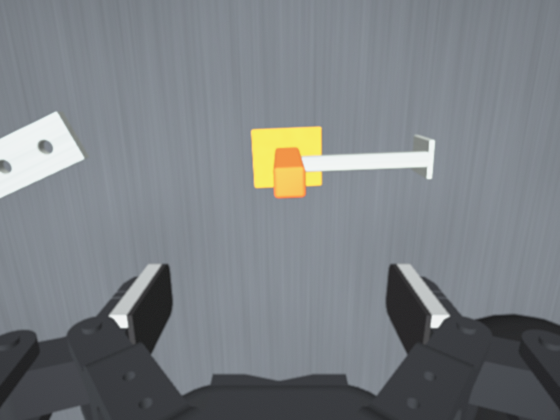

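The wrist view shows hook A centred: foot corners (251,129), (321,127), (322,185) and (254,188), grip top at about (289,181), blade top at about (430,159). The arm was still settling, so I'll measure again at rest.

Run:
```python
from h import *
grab_frame('wrist');grab_frame('wrist');o=get_obs();im=grab_frame('wrist');print(o['tcp_pos'],o['orientation'],o['qvel'].__abs__().max() if hasattr(o['qvel'],'shape') else o['qvel'])
c=cam('wrist',o);h=cv2.cvtColor(im,cv2.COLOR_RGB2HSV)
foot=cv2.inRange(h,(20,120,120),(34,255,255));org=cv2.inRange(h,(3,120,200),(19,255,255))
for n,m,z in(('foot',foot,.008),('top',org,.112)):
    k=max(cv2.findContours(m,0,1)[0],key=cv2.contourArea)[:,0]
    P=ray(c,k,z)[:,:2];print(n,k.min(0),k.max(0),cv2.minAreaRect(P.astype(np.float32)))
cv2.imwrite('pics/w2.png',cv2.cvtColor(im,cv2.COLOR_RGB2BGR))
b=cv2.inRange(h,(0,0,190),(180,60,255));b[:,:300]=0;b[260:]=0;b[:100]=0
k=np.argwhere(b)[:,::-1];k=k[k[:,0]<418];P=ray(c,k,.044)[:,:2];print('bar',len(k),k.min(0),k.max(0),np.polyfit(P[:,0],P[:,1],1),P.min(0),P.max(0))
```

```text
[ 0.52596511 -0.35313768  0.40388892] [ 0.00243608  1.57273631 -0.00221197] 0.0480093135481991
foot [246 138] [315 197] ((0.5277712345123291, -0.3533554673194885), (0.06945830583572388, 0.05941121652722359), 1.6879620552062988)
top [266 159] [298 211] ((0.5282967686653137, -0.34554368257522583), (0.039401065558195114, 0.023844867944717407), 89.80343627929688)
bar 1871 [300 148] [417 183] [ 0.03226202 -0.37040492] [ 0.54516071 -0.36005261] [ 0.65318579 -0.32801074]
```

>>> servo_tool(motion=[[0.03,0,0.002,-1.8,-1],[0.06,0,0.002,-1.8,-1],[0.09,0,0.002,-1.8,-1],[0.115,0,0.002,-1.8,-1],[0.135,0,0.002,-1.8,-1],[0.15,0,0.002,-1.8,-1],[0.16,0,0.002,-1.8,-1],[0.161,0,0.002,-1.8,-1]])

```text
clock: 2.0
tcp_pos: [0.529, -0.3503, 0.2418]
orientation: [-0.024, 1.574, 0.027]
contact_force: [-0.6, 0.1, -0.1]
grip_width: 0.0854
```

>>> servo_tool(motion=[[0,0,0,0,-1],[0,0,0,0,-0.5],[0,0,0,0,0],[0,0,0,0,0.5],[0,0,0,0,1],[0,0,0,0,1],[0,0,0,0,1],[0,0,0,0,1]], force=80)

```text
clock: 2.8
tcp_pos: [0.5288, -0.3505, 0.2421]
orientation: [-0.024, 1.574, 0.027]
contact_force: [-2.5, 0.3, 5.3]
grip_width: 0.0229
```

Gripped: the opening is 23 mm on a 24 mm grip. Lifting.

>>> servo_tool(motion=[[-0.01,0,0,0,1],[-0.03,0,0,0,1],[-0.06,0,0,0,1],[-0.09,0,0,0,1],[-0.12,0,0,0,1],[-0.14,0,0,0,1],[-0.15,0,0,0,1],[-0.15,0,0,0,1]])

```text
clock: 3.6
tcp_pos: [0.5295, -0.3509, 0.3933]
orientation: [-0.025, 1.572, 0.027]
contact_force: [0.1, -0.3, -3.0]
grip_width: 0.0233
```

Run:
```python
from h import *
grab_frame('wrist');o=get_obs();im=grab_frame('wrist')
M=R.from_rotvec(o['orientation']).as_matrix();print(o['clock'],o['tcp_pos'],o['contact_force'],o['grip_width'],'\n',M.round(4))
# desired: hook tip in tote: front outer mid, shelf yaw -5.3deg
y=np.radians(-5.26);X=np.array([np.cos(y),np.sin(y)]);F=np.array([.699,.063])
print('grip XY for tip 35mm behind front face:',F+.035*X-.13*X,'-> tool shift',M.T@np.r_[F+(.035-.13)*X-o['tcp_pos'][:2],0], 'tool yaw deg',np.degrees(np.arctan2(M[1,2],M[0,2])))
cv2.imwrite('pics/w3.png',cv2.cvtColor(im,cv2.COLOR_RGB2BGR))
```

```text
3.65 [ 0.52913733 -0.35061876  0.39181507] [-0.77262403  0.54174687 -3.44120559] 0.023113270652207314 
 [[-0.0033 -0.0327  0.9995]
 [ 0.0022  0.9995  0.0327]
 [-1.      0.0023 -0.0032]]
grip XY for tip 35mm behind front face: [0.60440005 0.07170916] -> tool shift [0.00068487 0.41964214 0.08902449] tool yaw deg 1.8728610340078298
```

View pics/w3.png

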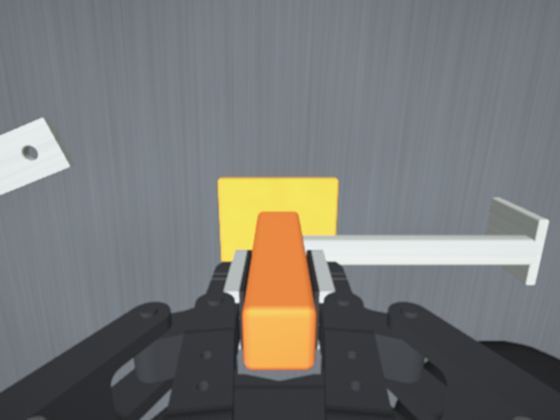

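The wrist view shows the hook held square in the jaws: bar level along the jaw axis (row ~250), foot clear and blade at (520,240). Now I'll carry it over the blue tote and turn to the shelf yaw.

>>> servo_tool(motion=[[0,0.03,0.005,1,1],[0,0.07,0.015,2,1],[0,0.11,0.025,3,1],[0,0.15,0.035,4,1],[0,0.19,0.045,5,1],[0,0.23,0.055,6,1],[0,0.26,0.06,7.1,1],[0,0.27,0.06,7.1,1]])

```text
clock: 4.5
tcp_pos: [0.5803, -0.0737, 0.3896]
orientation: [0.071, 1.578, -0.063]
contact_force: [-0.4, 0.2, -3.4]
grip_width: 0.0227
```

```bash
cat > t.py <<'E'
from h import *
def go(behind,F=np.array([.699,.063]),y=-5.26):
    o=get_obs();M=R.from_rotvec(o['orientation']).as_matrix();y=np.radians(y);X=np.array([np.cos(y),np.sin(y)])
    print(o['clock'],o['tcp_pos'],o['contact_force'],'shift',(M.T@np.r_[F+(behind-.13)*X-o['tcp_pos'][:2],0]).round(4),'yaw',np.degrees(np.arctan2(M[1,2],M[0,2])),'hookz',o['tcp_pos'][2]-.242)
E
python3 -c "from t import *;grab_frame('wrist');go(.035)"
```

```text
4.55 [ 0.57999021 -0.07392095  0.38967334] [ 0.03816101  2.43337035 -4.1133583 ] shift [0.0006 0.1472 0.012 ] yaw -4.870231704317946 hookz 0.147673338224024
```

>>> servo_tool(motion=[[0,0.03,0.002,0.4,1],[0,0.06,0.005,0.4,1],[0,0.09,0.007,0.4,1],[0,0.12,0.01,0.4,1],[0,0.137,0.012,0.4,1],[0,0.147,0.012,0.4,1],[0,0.147,0.012,0.4,1],[0,0.147,0.012,0.4,1]])

```text
clock: 5.35
tcp_pos: [0.6044, 0.0695, 0.3899]
orientation: [0.077, 1.578, -0.071]
contact_force: [-0.5, 0.1, -3.7]
grip_width: 0.0231
```

Run:
```python
from t import *
grab_frame('wrist');go(.035)
a=cv2.cvtColor(grab_frame('scene'),cv2.COLOR_RGB2BGR)[130:310,260:500];b=cv2.cvtColor(grab_frame('side'),cv2.COLOR_RGB2BGR)[60:240,220:460]
cv2.imwrite('pics/over.png',cv2.resize(np.vstack([a,b]),None,fx=1.66,fy=1.66,interpolation=2))
```

```text
5.4 [0.60440783 0.06929879 0.39006651] [ 0.14774972 -0.01682667 -3.27415375] shift [ 0.      0.0024 -0.0002] yaw -5.42301417745236 hookz 0.14806650841443642
```

View pics/over.png

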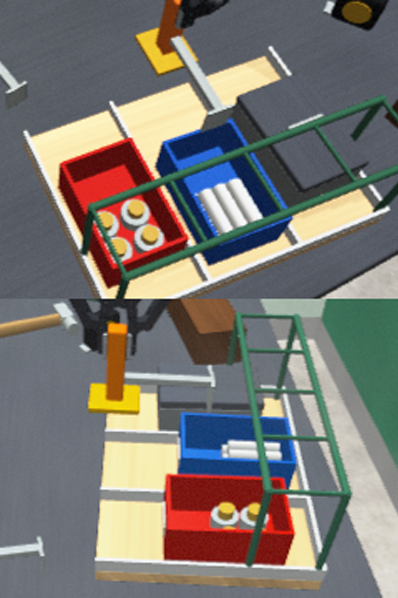

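In these crops the blade hangs over the front half of the blue tote (scene-crop (217,115), side-crop (212,380)), roughly where it was computed to be. The foot is ahead of the shelf edge. Lowering by 82 mm.

>>> servo_tool(motion=[[0.01,0.003,0,0,1],[0.025,0.003,0,0,1],[0.04,0.003,0,0,1],[0.055,0.003,0,0,1],[0.067,0.003,0,0,1],[0.077,0.003,0,0,1],[0.082,0.003,0,0,1],[0.082,0.003,0,0,1]])

```text
clock: 6.3
tcp_pos: [0.6039, 0.073, 0.3074]
orientation: [0.077, 1.579, -0.071]
contact_force: [-0.3, -1.0, -2.5]
grip_width: 0.0232
```

Run:
```python
from t import *
grab_frame('wrist');go(.035)
a=cv2.cvtColor(grab_frame('scene'),cv2.COLOR_RGB2BGR)[130:310,260:500];b=cv2.cvtColor(grab_frame('side'),cv2.COLOR_RGB2BGR)[60:240,220:460]
cv2.imwrite('pics/in.png',cv2.resize(np.vstack([a,b]),None,fx=1.66,fy=1.66,interpolation=2))
```

```text
6.35 [0.60413887 0.07298602 0.30815697] [-0.30508049 -0.18203957 -4.30096643] shift [-0.     -0.0012  0.0004] yaw -5.414443894122914 hookz 0.06615697233210505
```

View pics/in.png

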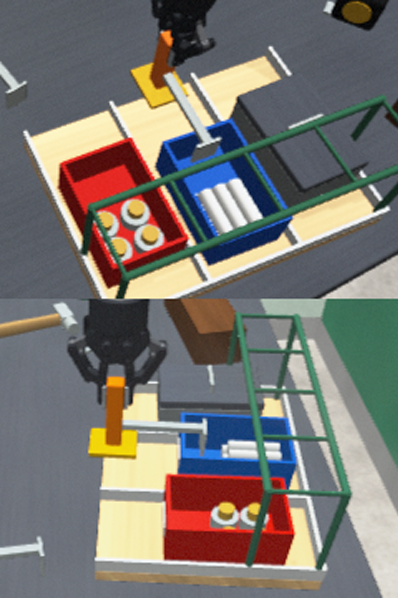

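The blade is inside the blue tote behind the front wall (scene-crop (205,148), side-crop (203,435)) and the bar is above the rim. Dragging forward along the tool's -z.

>>> servo_tool(motion=[[0,0,-0.01,0,1],[0,0,-0.02,0,1],[0,0,-0.03,0,1],[0,0,-0.04,0,1],[0,0,-0.05,0,1],[0,0,-0.06,0,1],[0,0,-0.07,0,1],[0,0,-0.07,0,1]])

```text
clock: 7.25
tcp_pos: [0.5332, 0.0799, 0.3094]
orientation: [0.077, 1.578, -0.071]
contact_force: [-0.5, 0.7, -2.9]
grip_width: 0.0228
```

>>> servo_tool(motion=[[0,0,-0.01,0,1],[0,0,-0.02,0,1],[0,0,-0.03,0,1],[0,0,-0.04,0,1],[0,0,-0.05,0,1],[0,0,-0.056,0,1],[0,0,-0.06,0,1],[0,0,-0.06,0,1]])

```text
clock: 8.05
tcp_pos: [0.4727, 0.0856, 0.3099]
orientation: [0.077, 1.579, -0.071]
contact_force: [0.9, 1.1, -3.6]
grip_width: 0.0235
```

Run:
```python
from t import *
grab_frame('wrist');go(.035)
o=get_obs();w=cv2.cvtColor(grab_frame('wrist'),cv2.COLOR_RGB2BGR);cv2.imwrite('pics/w5.png',w)
a=cv2.cvtColor(grab_frame('scene'),cv2.COLOR_RGB2BGR);cv2.imwrite('pics/sc5.png',a);a=a[130:310,260:500];b=cv2.cvtColor(grab_frame('side'),cv2.COLOR_RGB2BGR);cv2.imwrite('pics/sd5.png',b);b=b[60:240,220:460]
cv2.imwrite('pics/drag.png',cv2.resize(np.vstack([a,b]),None,fx=1.66,fy=1.66,interpolation=2))
```

```text
8.1 [0.47280538 0.08553003 0.30974952] [ 0.24059525 -0.50149156 -4.11606902] shift [-0.0014 -0.0014  0.1323] yaw -5.368904834062515 hookz 0.06774951978179766
```

View pics/drag.png

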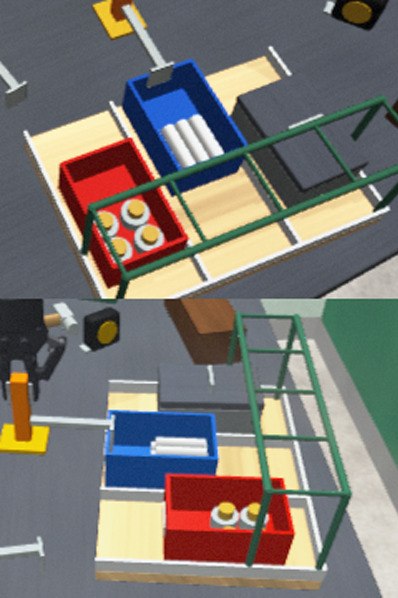

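The tote came along and now stands near the edge: scene-crop front rim corners at about (123,105) and (197,61), side-crop at about (107,413). Red has not moved. I'll quantify the remaining gap.

Run:
```python
from t import *
X=np.array([np.cos(np.radians(-5.26)),np.sin(np.radians(-5.26))]);O=np.array([.5835,.004])
sh=lambda P:np.round(np.c_[(P[:,:2]-O)@X,(P[:,:2]-O)@[-X[1],X[0]]],4)
for n,c,roi in(('sc0','scene',0),('sc5','scene',0),('sd0','side',0),('sd5','side',0)):
    f={'sc0':'scene0','sd0':'side0'}.get(n,n)
    h=cv2.cvtColor(cv2.imread(f'pics/{f}.png'),cv2.COLOR_BGR2HSV)
    m=cv2.inRange(h,(100,150,40),(125,255,255))
    if c=='scene': m[:,:310]=0
    else: m[:100]=0;m[:,:240]=0
    k=np.argwhere(m)[:,::-1].astype(np.int32);a=cv2.approxPolyDP(cv2.convexHull(k),4,True)[:,0]
    print(n,[(tuple(map(int,p)),*q) for p,q in zip(a,sh(ray(cam(c),a,.09)))])
```

```text
sc0 [((435, 261), np.float64(0.2693), np.float64(0.119)), ((426, 273), np.float64(0.2855), np.float64(0.0868)), ((385, 288), np.float64(0.2823), np.float64(-0.0078)), ((354, 230), np.float64(0.1391), np.float64(-0.0041)), ((358, 216), np.float64(0.1108), np.float64(0.0206)), ((399, 201), np.float64(0.1107), np.float64(0.1253))]
sc5 [((402, 232), np.float64(0.183), np.float64(0.0904)), ((363, 246), np.float64(0.1812), np.float64(-0.0043)), ((334, 195), np.float64(0.0404), np.float64(-0.0043)), ((336, 179), np.float64(0.0017), np.float64(0.0198)), ((376, 166), np.float64(0.0035), np.float64(0.1251)), ((408, 215), np.float64(0.1505), np.float64(0.125))]
sd0 [((393, 174), np.float64(0.2505), np.float64(-0.0356)), ((328, 164), np.float64(0.1065), np.float64(-0.0108)), ((329, 129), np.float64(0.1128), np.float64(0.121)), ((392, 132), np.float64(0.2692), np.float64(0.1182)), ((397, 153), np.float64(0.2699), np.float64(0.0377))]
sd5 [((349, 164), np.float64(0.1545), np.float64(-0.0079)), ((318, 173), np.float64(0.0834), np.float64(-0.0423)), ((284, 172), np.float64(0.0074), np.float64(-0.0435)), ((286, 127), np.float64(0.0048), np.float64(0.1227)), ((348, 129), np.float64(0.1604), np.float64(0.1239))]
```

The tote front is 3 to 5 mm from the shelf edge and aligned. I'll ease the blade off the wall, lift it out and carry the hook back.

>>> servo_tool(motion=[[0,0,0.006,0,1],[0,0,0.012,0,1],[-0.01,0,0.012,0,1],[-0.03,0,0.012,0,1],[-0.05,0,0.012,0,1],[-0.07,0,0.012,0,1],[-0.085,0,0.012,0,1],[-0.09,0,0.012,0,1]])

```text
clock: 9.05
tcp_pos: [0.4864, 0.084, 0.4016]
orientation: [0.078, 1.577, -0.07]
contact_force: [1.1, 0.5, -2.8]
grip_width: 0.0236
```

>>> servo_tool(motion=[[0,-0.02,0.002,-1,1],[0,-0.05,0.005,-2,1],[0,-0.09,0.01,-3,1],[0,-0.13,0.015,-4,1],[0,-0.17,0.02,-5,1],[0,-0.21,0.025,-6,1],[0,-0.24,0.03,-6,1],[0,-0.25,0.03,-6,1]])

```text
clock: 9.85
tcp_pos: [0.4922, -0.1716, 0.4001]
orientation: [-0.001, 1.579, 0.007]
contact_force: [-0.8, 0.2, -3.6]
grip_width: 0.0231
```

Run:
```python
from t import *
grab_frame('wrist');o=get_obs();M=R.from_rotvec(o['orientation']).as_matrix();print(o['clock'],o['tcp_pos'],'shift to (.53,-.35)',(M.T@(np.array([.53,-.35,.243])-o['tcp_pos'])).round(4),np.degrees(np.arctan2(M[1,2],M[0,2])),M[:,0])
```

```text
9.9 [ 0.49197524 -0.17150315  0.400016  ] shift to (.53,-.35) [ 0.1561 -0.1793  0.0384] 0.3007893210474905 [-0.0080836   0.00361343 -0.9999608 ]
```

>>> servo_tool(motion=[[0,-0.04,0.008,0,1],[0,-0.08,0.016,0,1],[0,-0.12,0.025,0,1],[0,-0.155,0.033,0,1],[0,-0.175,0.038,0,1],[0,-0.179,0.038,0,1],[0,-0.179,0.038,0,1]])

```text
clock: 10.6
tcp_pos: [0.5311, -0.3495, 0.3983]
orientation: [-0.0, 1.58, 0.008]
contact_force: [-0.0, 1.4, -3.2]
grip_width: 0.0227
```

>>> servo_tool(motion=[[0.02,0,0,0,1],[0.045,0,0,0,1],[0.07,0,0,0,1],[0.095,0,0,0,1],[0.115,0,0,0,1],[0.13,0,0,0,1],[0.138,0,0,0,1],[0.14,0,0,0,1]])

```text
clock: 11.4
tcp_pos: [0.5299, -0.3478, 0.2577]
orientation: [-0.0, 1.581, 0.01]
contact_force: [-0.3, 1.2, -3.8]
grip_width: 0.0232
```

>>> servo_tool(motion=[[0.004,0,0,0,1],[0.008,0,0,0,1],[0.011,0,0,0,1],[0.013,0,0,0,1],[0.014,0,0,0,1],[0.014,0,0,0,1]])

```text
clock: 12.0
tcp_pos: [0.5297, -0.3477, 0.2437]
orientation: [-0.0, 1.581, 0.01]
contact_force: [-0.1, -0.1, -3.5]
grip_width: 0.0231
```

>>> servo_tool(motion=[[0.001,0,0,0,1],[0.0015,0,0,0,1],[0.002,0,0,0,1],[0.0025,0,0,0,1],[0.0025,0,0,0,1]])

```text
clock: 12.5
tcp_pos: [0.5298, -0.3478, 0.2424]
orientation: [-0.0, 1.58, 0.01]
contact_force: [-3.6, 1.7, 6.7]
grip_width: 0.0231
```

The foot is down: the vertical force went from -3.5 to +6.7 N. Opening slowly, then rising.

>>> servo_tool(motion=[[0,0,0,0,0.4],[0,0,0,0,0.2],[0,0,0,0,0],[0,0,0,0,-0.4],[0,0,0,0,-0.8],[0,0,0,0,-1],[0,0,0,0,-1],[0,0,0,0,-1]])

```text
clock: 13.3
tcp_pos: [0.5297, -0.3479, 0.2424]
orientation: [-0.0, 1.58, 0.01]
contact_force: [0.5, -0.7, 0.1]
grip_width: 0.0856
```

>>> servo_tool(motion=[[-0.01,0,0,0,-1],[-0.03,0,0,0,-1],[-0.06,0,0,0,-1],[-0.09,0,0,0,-1],[-0.12,0,0,0,-1],[-0.15,0,0,0,-1],[-0.16,0,0,0,-1],[-0.16,0,0,0,-1]])

```text
clock: 14.1
tcp_pos: [0.5315, -0.3491, 0.4045]
orientation: [-0.001, 1.577, 0.008]
contact_force: [-0.4, 0.2, -0.0]
grip_width: 0.0854
```

Run:
```python
from t import *
grab_frame('wrist');o=get_obs();print(o['clock'],o['tcp_pos'],o['contact_force'],o['grip_width'])
a=grab_frame('scene');b=grab_frame('side')
cv2.imwrite('pics/end.png',cv2.cvtColor(np.vstack([a[110:330,100:500],b[80:380,130:530]]),cv2.COLOR_RGB2BGR))
X=np.array([np.cos(np.radians(-5.26)),np.sin(np.radians(-5.26))]);O=np.array([.5835,.004])
for c,im in(('scene',a),('side',b)):
    h=cv2.cvtColor(im,cv2.COLOR_RGB2HSV)
    for col,lo,hi in(('blue',(100,150,40),(125,255,255)),('red',(0,200,60),(3,255,255))):
        m=cv2.inRange(h,lo,hi)
        if c=='scene': m[:,:280]=0
        else: m[:100]=0;m[:,:240]=0
        k=np.argwhere(m)[:,::-1].astype(np.int32);p=cv2.approxPolyDP(cv2.convexHull(k),4,True)[:,0];P=ray(cam(c),p,.09)[:,:2]-O
        print(c,col,[(*map(int,q),round(float(r@X),3),round(float(r@[-X[1],X[0]]),3)) for q,r in zip(p,P)])
        if col=='red':
            h0=cv2.cvtColor(cv2.imread(f'pics/{c}0.png'),cv2.COLOR_BGR2HSV);m0=cv2.inRange(h0,lo,hi);m0[:,:280 if c=='scene' else 240]=0;print(' red px centroid now/start',np.argwhere(m)[:,::-1].mean(0),np.argwhere(m0)[:,::-1].mean(0))
```

```text
14.15 [ 0.53118776 -0.34873728  0.40258797] [-0.07241989 -0.50028792 -0.26766721] 0.08567201208029536
scene blue [(402, 232, 0.183, 0.09), (363, 246, 0.181, -0.004), (334, 194, 0.038, -0.003), (336, 179, 0.002, 0.02), (376, 166, 0.003, 0.125), (408, 215, 0.151, 0.125)]
scene red [(370, 278, 0.252, -0.026), (325, 302, 0.263, -0.133), (296, 243, 0.121, -0.134), (297, 228, 0.088, -0.117), (338, 213, 0.087, -0.017), (372, 272, 0.241, -0.015)]
 red px centroid now/start [330.12551104 250.72567457] [330.40230833 250.55976917]
side blue [(349, 164, 0.154, -0.008), (318, 173, 0.083, -0.042), (284, 172, 0.007, -0.044), (286, 127, 0.005, 0.123), (348, 129, 0.16, 0.124)]
side red [(391, 218, 0.229, -0.166), (319, 215, 0.084, -0.166), (321, 166, 0.09, -0.019), (389, 168, 0.244, -0.016), (396, 199, 0.246, -0.113)]
 red px centroid now/start [353.09256662 192.70792426] [353.19222539 192.70827389]
```

View pics/end.png

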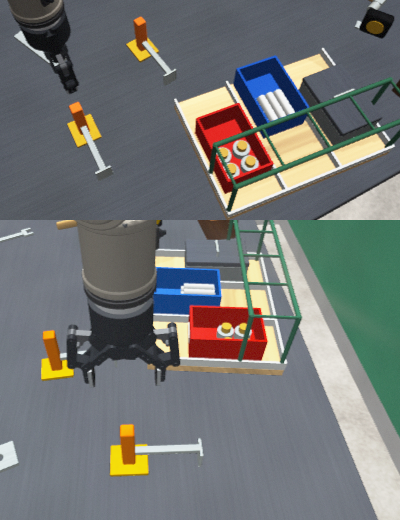

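The final view shows the hook upright on its foot (scene-crop (83,130), side-crop (128,458)), the gripper open and clear above it, the blue tote flush at the edge and red unmoved. Handing in.

```bash
python3 -c "from bench import *;print(hand_in())"
```

```text
the job is handed in; nothing more can be done
None
```

I dragged the blue tote to the shelf's front edge with the hook, stood the hook back upright on the bench, and handed the job in at about 14 s of the 48 s allowed. The hand-in gives no verdict, so the results below are my own checks.

- **Hook choice:** I took the one farther from the base, at about 0.63 m; the other stands at about 0.39 m.
- **Blue tote:** its front measures 2 to 7 mm behind the edge in the two views (limit 18 mm). Its front line is parallel to the shelf's to about a degree. It did not move when the hook was lifted out.
- **Red tote:** its position in the images shifted by 0.3 pixels or less.
- **Hook:** it stands on its foot close to where it started. The fingers are fully open and well above it, and the measured force is about zero.
- **Gripper and blue tote:** the gripper stayed well away from the tote throughout. The force readings I saw stayed under 10 N.

One check disagreed: the automatic fit of the board's front edge failed because its mask picked up other pixels. I used the rail ends instead, which may place the edge about 2 mm off.

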